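Seat the headlamp's battery cap

ROBOT

A 7-joint arm with a two-finger parallel gripper is mounted at the origin on the work surface. World frame = base frame: x ahead of the robot, y to its left, z up, the work surface at z = 0. Lengths are in m, angles in rad, forces in N, time in s.
With the tool pointing down it reaches from about 0.4 to 0.9 m from the base axis. Payload 5.5 kg.
Tool frame: the origin (TCP) lies midway between the tips of the shut fingers; the grasp point (between the pads) lies 19 mm behind it (robot.grip_point_offset is the distance from the TCP to the grasp point, in m); z points along the fingers, y is the line along which they close (so a half turn about z gives the same grasp; the last joint's range is limited). The gripper opens to 85 mm and grips with 20 to 120 N. Pads are 22 mm wide; open, the fingers measure 114 mm over their backs; the gripper's body (76 mm by 85 mm) begins 54 mm behind the grasp point. The pads swing forward as they close: fully open they stand 13 mm farther back than shut.
Start: joints at [1.536, 0.501, -0.427, 1.55, 0.221, 1.138, -0.21], TCP at [0.191, -0.621, 0.2] pointing down, gripper open.
Joint ranges: [-2.88, 2.88], [-0.31, 2.03], [-1.54, 1.56], [0.2, 2.42], [-1.41, 4.55], [0.19, 2.02], [-2.57, 2.57]. Speed limits (rad/s): [2.57, 2.57, 3.14, 3.14, 3.14, 3.14, 3.14].

INTERFACE

Orientations are given as a 3x3 rotation matrix whose columns are the frame's x, y, z axes.
In Python, from cell import robot gives the robot as it stands.
- The arm moves only by the tool apply_moves, never from a script. Its argument "plan" is a list that holds one entry, the list of rows, each a list of 7 numbers: the shift along the world's x, y, z normalised to -1 to 1, where 1 is 200 mm, then the turn, a rotation vector about the world's x, y, z normalised to -1 to 1, where 1 is 360 degrees, then the gripper command: -1 is shut, 1 is fully open, values between are in proportion. In form: [[[x, y, z, wx, wy, wz, gripper], ...]]. A call has 1 to 20 rows; each row shifts and turns the commanded pose from where the row before left it; what a row does not reach is not made up. A row lasts 1/12 s, in which the tool goes at most 41.7 mm and 7.16 degrees, less where a joint would pass 70% of its speed; a pose out of reach is approached as far as the arm can. A call with a number of a shift or a turn outside -1 to 1 is refused whole. A call with a gripper value outside its range is refused whole. The fingers move at their own pace and stop on an object; "force" is the grip in N (left out, the last holds). Time passes only in rows, so rows that do not move let the fingers close. It gives the time, the measured TCP pose, the force, the opening and the grip force at its end, in the units of the state.
- robot.get_obs(): the state, without advancing time (a new reading comes with each control period).
- robot.snapshot(name): name is "scene" or "top"; returns a dict with "image" (420x560x3 uint8, blue, green, red), "depth" (420x560 float32, m along the optical axis (not along the pixel's ray), 0 where there is no reading), "intrinsics" (3x3 intrinsics, pixels), "k1" (the pictures are not rectified: a ray, as slopes to the right and down, at radius r is drawn at 1 + k1 r^2 times it, then the intrinsics apply), "cam_to_world" (4x4, takes a point from camera to world coordinates). Camera axes: x right, y up, looking along -z (the intrinsics and any distortion apply to the point x, -y, -z); pixel columns grow to the right and rows downward; lengths in m; the calibration is good to about 2 mm. A picture is of the moment at which its call begins.
- robot.close_job(): hands the job in; it is judged then, once.
Trained networks look in a picture, given as the dict that the camera call returned (one of the last four; its "shot" number tells which), for a name from the list of things; names that differ only in an ending like _2 or _b are one class to them, and where a whole thing is asked for, a point or a joint stands for the part that bears it (a point fixed in the world has none). Each returns a list of dicts, best first, with "confidence" (0 to 1); they miss things now and then, are a little off and sometimes report something else, mostly with a low value. They report only what shows in the picture. A call takes as long as a camera call.
- robot.masks_of(label, picture): "pixels" (420x560 bool, what is visible of it) and "rect" ([left, top, right, bottom] in pixels, round what is visible of it).
- robot.landmark_of(label, picture): "location" ([column, row] in pixels: a listed point, or the origin of a listed thing).
The state is a dict: "clock": time; "joint_pos": joint angles; "qvel": joint speeds; "joint_efforts": joint torques, N m; "position": TCP position; "eef_rot": TCP orientation; "force": force on the tool from outside, world axes, zero at the start; "ft_torque": the same for the moment, N m; "grip_width": finger opening in m; "grasp_force": force on a finger pad.
Only numpy, scipy, OpenCV 4.12 (cv2) and the standard library are available. Lean on these libraries where they do the work, as an engineer would, in place of code of your own. Each camera call takes 0.05 s, during which the arm holds its last target. There are 200 camera calls.

TASK

Close the headlamp: with a fingertip, push the rib on its battery cap round until the cap's notch stands over the cross pin that sticks out through the rim of the housing, then press the cap down until it is fully home, flush with the housing's rim, and take the hand away. Only push and press: do not pinch the rib between the fingers or lift the cap, and leave the yellow box, the bulb and the cup of spent cells as they are.

Things in the scene. Friction and masses are not known exactly. Their poses are not given: they have to be found in the camera images.
- collar_centre (a point): On the cap's turning axis, in the plane of the top edge of the steel headlamp housing, 55 mm above the ledge. The housing is a short steel cylinder (110 mm across, 50 mm tall) lying lens down, axis vertical, held fast in a shallow grey tray (170 x 150 x 14 mm) at any turn. Its collar (outer radius 53, inner 49.5 mm) surrounds the cap. Axes: x from the axis to the pin, z up.
- pin (a point): Steel cross pin of the fixed housing, 8 mm thick, lying level along a radius from 36 to 66 mm off the axis: 13 mm of it stick out outside the collar, the rest reaches under the cap's rim. The point is on the pin's upper side, level with the collar's top edge, 42 mm off the axis. Axes: x outward along the pin, z up.
- notch (a point): Notch, 16 mm wide, in the rim of the white battery cap, cut in to 35 mm from the axis. The cap is a disc 96 mm across, 7 mm thick, always level. Point: middle of the notch in the plane of the cap's upper face, 42 mm off the axis; x outward, z up. Unseated, the upper face is 7.4 mm over the collar's edge; seated, 0.6 mm below it. The pin blocks it unless the notch is over the pin (within 4 mm).
- rib_top (a point): Middle of the top edge of the upright straight rib on the cap, 18 mm above the cap's upper face and 27 mm off the axis, exactly opposite the notch. The rib runs along the radius from 10 to 44 mm off the axis; it is 6 mm thick at its top 5 mm and 10 mm thick below (side cheeks). Axes: x from the rib to the axis, z up. Push it from either side; press on its top.
- cap_turn (a joint): Turn of the cap about its upright axis, rad, growing counterclockwise seen from above; at 0 (and at 2 pi) the notch is over the pin. It starts between 0.8 and 5.5, turns either way (stops only at -3.5 and 9.8) and stays where it is left. Turning takes about 0.06 N m (2.2 N at the middle of the rib).
- cap_press (a joint): How far the cap is pressed down, m: 0 riding above the pin, 0.008 fully home, negative when lifted. A snug seal makes it take about 4 N to slide, it stays where it is left.
- rib_left: Cheek on one face of the rib (+y of the cap), a thin plate 32 x 2 x 13 mm fixed to the rib; origin on the cap's axis at its underside, axes as the notch's.
- rib_right: The same cheek on the other face of the rib (-y of the cap); same origin and axes.
- yellow_box: Bystander: closed yellow flip-top box, 65 x 100 x 47 mm, loose; origin under its centre.
- cup: Bystander: clear acrylic cup, 35 mm across, 36 mm tall, loose, with three spent AAA cells standing in it; origin under its centre.
- bulb: Bystander: white opaque globe bulb standing on its screw base, 60 mm across, 90 mm tall, loose; origin under its base.
- cell0: Bystander: spent AAA cell, 10.5 mm thick, 44.5 mm long, standing in the cup; origin at its lower end.
- cell1: Bystander: spent AAA cell, 10.5 mm thick, 44.5 mm long, standing in the cup; origin at its lower end.
- cell2: Bystander: spent AAA cell, 10.5 mm thick, 44.5 mm long, standing in the cup; origin at its lower end.

How it is judged:
On the way, in this order (a step that is already met when the one before it is completed fails the run):
1. the notch is turned over the pin (horizontal distance between notch and pin below 0.006 m).
2. the cap is pressed home (value of joint cap_press above 0.0065 m and horizontal distance between notch and pin below 0.006 m), for 0.2 s.
At the end, for the whole second after the job is handed in: The cap is pressed at least 6.5 of its 8 mm, with its notch over the pin (within 6 mm, level), at rest; box, bulb, cup and cells stand where they stood (within 15 mm, cells 20 mm) (all of step 2 and velocity of joint cap_press below 0.005 m/s and velocity of joint cap_turn between -0.1 and 0.1 rad/s and not (distance of any of yellow_box, cup, bulb from where it was at the start of the episode above 0.015 m or angle between any of yellow_box, cup, bulb's own z axis and vertical above 0.3 rad or distance of any of cell0, cell1, cell2 from where it was at the start of the episode above 0.02 m)); the robot touches nothing.
It fails at once if the cap is lifted more than 3 mm (value of joint cap_press below -0.003 m).
It fails at once if the rib is pinched (both faces pressed at once) (contact force between the fingers and rib_left above 0.5 N and contact force between the fingers and rib_right above 0.5 N).
It fails at once if the box, bulb or cup is moved more than 15 mm or tipped, or a cell moved more than 20 mm (distance of any of yellow_box, cup, bulb from where it was at the start of the episode above 0.015 m or angle between any of yellow_box, cup, bulb's own z axis and vertical above 0.3 rad or distance of any of cell0, cell1, cell2 from where it was at the start of the episode above 0.02 m).
It also fails if it takes over 56 s, if anything falls off the work surface, if the arm or the gripper's body presses on something with over 40 N, if the wrist force passes 120 N, or if a joint passes its speed limit or range.

## Working session

There is one attempt and no reset: what is moved stays moved. The work goes in short steps, Python scripts to look and compute and a tool call to move; the robot and the scene stay as the last step left them, time stands still between calls to the robot, and variables do not carry over. Pictures are saved under pics/ and viewed, at most 10 in all, crops included, and the job is handed in when it is done.

Besides the shell and the picture viewer there is one more tool, called as a command line: name --argument value ..., lists and objects as JSON in quotes. apply_moves: Moves the arm, as the interface text tells. Its arguments: {"type":"object","properties":{"plan":{"type":"array"},"force":{"type":"number"}},"required":["plan"]}

```bash
mkdir -p pics
cat > h.py <<'E'
import numpy as np, cv2
from cell import robot
def ray(s,px):
    K=np.array(s["intrinsics"]);k=s["k1"]
    d=np.array([(px[0]-K[0,2])/K[0,0],(px[1]-K[1,2])/K[1,1]]);u=d.copy()
    for _ in range(20): u=d/(1+k*(u@u))
    return np.array([u[0],-u[1],-1.0])
def at_depth(s,px):
    c,r=int(round(px[0])),int(round(px[1]));w=s["depth"][max(r-1,0):r+2,max(c-1,0):c+2];w=w[w>0]
    T=np.array(s["cam_to_world"]);return T[:3,:3]@(ray(s,px)*np.median(w))+T[:3,3] if len(w) else None
def at_z(s,px,z):
    T=np.array(s["cam_to_world"]);d=T[:3,:3]@ray(s,px);return T[:3,3]+d*(z-T[2,3])/d[2]
def proj(s,p):
    T=np.array(s["cam_to_world"]);q=T[:3,:3].T@(np.array(p)-T[:3,3]);u=np.array([q[0],-q[1]])/-q[2]
    u=u*(1+s["k1"]*(u@u));K=np.array(s["intrinsics"]);return [K[0,0]*u[0]+K[0,2],K[1,1]*u[1]+K[1,2]]
E
python3 - <<'E'
from h import *
np.set_printoptions(precision=4,suppress=True)
for n in ("scene","top"):
    s=robot.snapshot(n);cv2.imwrite(f"pics/{n}0.png",s["image"]);print(n,np.array(s["cam_to_world"])[:3,3])
    for l in ("collar_centre","pin","notch","rib_top","yellow_box","cup","bulb"):
        for d in robot.landmark_of(l,s)[:2]:
            p=d["location"];print(l,round(d["confidence"],2),np.array(p),at_depth(s,p),at_z(s,p,.055))
print(robot.get_obs()["position"],robot.get_obs()["eef_rot"])
E
```

```text
scene [0.9286 0.1972 0.8037]
collar_centre 0.87 [299.7 261.6] [0.5711 0.0674 0.0635] [0.567  0.0659 0.055 ]
pin 0.8 [300.8 239.9] [0.5255 0.0494 0.0623] [0.5215 0.048  0.055 ]
pin 0.37 [314.9 252.9] [0.5501 0.0891 0.081 ] [0.5365 0.0852 0.055 ]
notch 0.72 [276.3 255.6] [0.5708 0.0169 0.0465] [0.5749 0.019  0.055 ]
rib_top 0.81 [313.6 251.9] [0.5487 0.0859 0.0801] [0.5356 0.082  0.055 ]
yellow_box 0.89 [196.5 156.2] [ 0.4157 -0.2664  0.0457] [ 0.4219 -0.2607  0.055 ]
cup 0.82 [402.5 307.9] [0.5628 0.2773 0.0348] [0.5724 0.2752 0.055 ]
bulb 0.63 [165.5 222.7] [ 0.5907 -0.2413  0.0209] [ 0.6054 -0.2223  0.055 ]
bulb 0.56 [294.7 261.7] [0.5755 0.0588 0.0636] [0.5714 0.0572 0.055 ]
top [0.3481 0.0062 1.1487]
collar_centre 0.58 [254.3 165.1] [0.5555 0.0667 0.0646] [0.5574 0.0672 0.055 ]
pin 0.58 [261.3 180.7] [0.5221 0.0508 0.0624] [0.5233 0.0511 0.055 ]
notch 0.76 [276.3 155.5] [0.5812 0.0199 0.0475] [0.5796 0.0198 0.055 ]
rib_top 0.9 [243.4 161.6] [0.5629 0.0905 0.0641] [0.5647 0.0912 0.055 ]
rib_top 0.64 [261.3 181.4] [0.5206 0.0508 0.0622] [0.5217 0.0511 0.055 ]
yellow_box 0.86 [408.5 244.5] [ 0.3909 -0.2709  0.0471] [ 0.3906 -0.2689  0.055 ]
cup 0.71 [168.2 172.7] [0.5417 0.2614 0.0295] [0.5373 0.2556 0.055 ]
bulb 0.87 [392.6 162.7] [ 0.5652 -0.2313  0.0744] [ 0.5691 -0.2356  0.055 ]
bulb 0.47 [261.  163.6] [0.5594 0.0524 0.0629] [0.561  0.0527 0.055 ]
[ 0.1908 -0.6214  0.2001] [[ 0.956   0.2935  0.    ]
 [ 0.2935 -0.956  -0.0001]
 [ 0.      0.0001 -1.    ]]
```

Run:
```python
from h import *
a=cv2.imread("pics/scene0.png");b=cv2.imread("pics/top0.png")
A=cv2.resize(a[190:330,220:420],(800,560),interpolation=3)
B=cv2.resize(b[105:225,190:350],(800,600),interpolation=3)
cv2.imwrite("pics/a.png",A);cv2.imwrite("pics/b.png",B)
```

```text
(no output)
```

View pics/a.png

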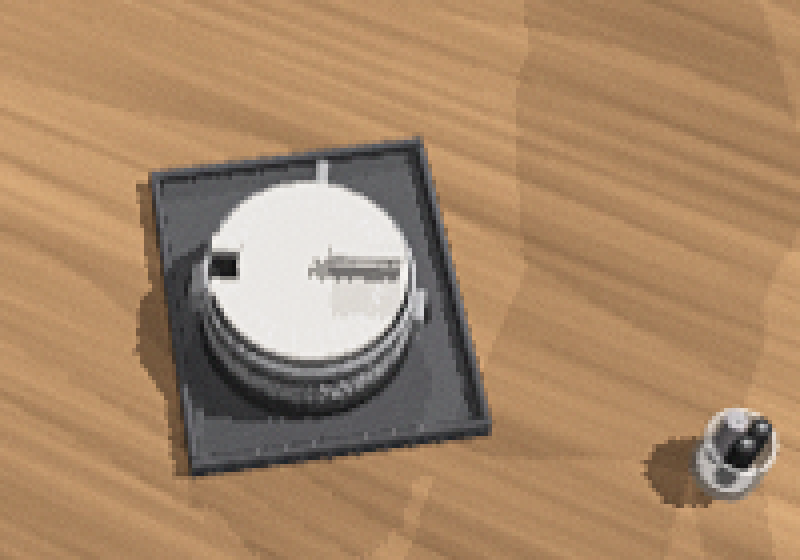

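View pics/b.png

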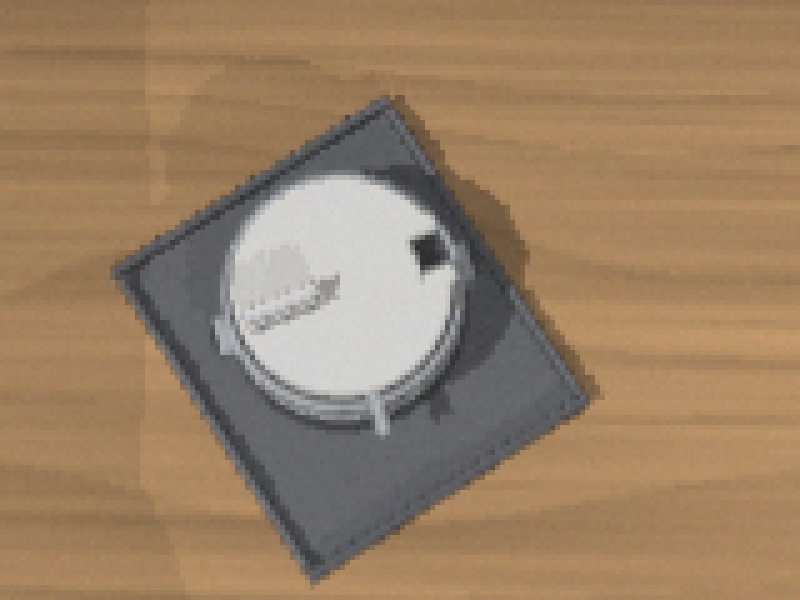

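View pics/top0.png

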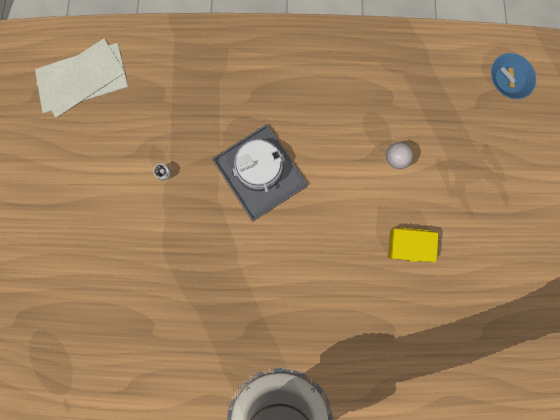

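Run:
```python
from h import *
np.set_printoptions(precision=4,suppress=True)
for n in ("scene","top"):
    s=robot.snapshot(n);g=cv2.cvtColor(s["image"],6);im=g.copy()
    c0=proj(s,[.56,.065,.0624])
    m=(cv2.medianBlur(g,3)>185).astype(np.uint8)
    k,lab,st,ce=cv2.connectedComponentsWithStats(m,connectivity=4)
    l=lab[int(c0[1])+4,int(c0[0])+3];M=(lab==l).astype(np.uint8)
    cn=max(cv2.findContours(M,0,1)[0],key=cv2.contourArea)
    h=cv2.convexHull(cn)[:,0]
    P=np.array([at_z(s,p,.0624)[:2] for p in h])
    A=np.c_[P,np.ones(len(P))];x=np.linalg.lstsq(A,(P**2).sum(1),rcond=None)[0];c=x[:2]/2;r=np.sqrt(x[2]+c@c)
    print(n,"cap",c,r, "pix",proj(s,[*c,.0624]))
    # dark notch blob: within r 35..48
    D=[];R=[]
    for v in range(int(c0[1])-40,int(c0[1])+40):
        for u in range(int(c0[0])-40,int(c0[0])+40):
            q=at_z(s,[u,v],.0624)[:2]-c
            if g[v,u]<95 and .03<np.hypot(*q)<.046: D.append(q)
    D=np.array(D);q=np.median(D,0);print("notch",len(D),q,np.hypot(*q),np.degrees(np.arctan2(q[1],q[0])))
    for l in ("notch","pin","rib_top"):
        for d in robot.landmark_of(l,s)[:2]:
            q=at_z(s,d["location"],dict(notch=.0624,pin=.055,rib_top=.0804)[l])[:2]-c
            print(l,round(d["confidence"],2),q,np.hypot(*q),np.degrees(np.arctan2(q[1],q[0])))
    # pin protrusion by hand pixels
    px={"scene":[220+323/4,190+172/4],"top":[190+381/5,105+418/5]}[n]
    q=at_z(s,px,.053)[:2]-c;print("pin tip",q,np.hypot(*q),np.degrees(np.arctan2(q[1],q[0])))
```

```text
scene cap [0.5606 0.0572] 0.04955041687697072 pix [np.float64(297.0967835196858), np.float64(255.49019971302346)]
notch 26 [ 0.0186 -0.0367] 0.04117792002117219 -63.092202429764384
pin 0.34 [ 0.0056 -0.0032] 0.006431317258958604 -30.27984630000799
rib_top 0.82 [-0.0109  0.0255] 0.027760419565627064 113.19457234267502
pin tip [-0.055  -0.0163] 0.05740161549704633 -163.45716028632003
top cap [0.5638 0.0594] 0.04751153157830408 pix [np.float64(257.7987198046305), np.float64(161.58824978730223)]
notch 29 [ 0.0153 -0.037 ] 0.03998872150586358 -67.5206669208795
notch 0.97 [ 0.0154 -0.0354] 0.038604438992980265 -66.42363122943615
pin 0.93 [-0.0444 -0.0104] 0.04563952723632354 -166.86885858142267
rib_top 0.97 [-0.0081  0.0226] 0.024057644805843666 109.79492140010105
rib_top 0.59 [ 0.0142 -0.0369] 0.039555583417717935 -68.88708501707302
pin tip [-0.0573 -0.0193] 0.06048183518395001 -161.41414881730262
```

apply_moves --plan '[[[0.15, 0.11, 0, 0, 0, 0, -1], [0.15, 0.12, 0, 0, 0, 0, -1], [0.12, 0.16, 0, 0, 0, 0, -1], [0.12, 0.16, 0, 0, 0, 0, -1], [0.1, 0.17, 0, 0, 0, 0, -1], [0.1, 0.17, 0, 0, 0, 0, -1], [0.1, 0.17, 0, 0, 0, 0, -1], [0.1, 0.17, 0, 0, 0, 0, -1], [0.1, 0.17, 0, 0, 0, 0, -1], [0.1, 0.17, 0, 0, 0, 0, -1], [0.1, 0.17, 0, 0, 0, 0, -1], [0.08, 0.18, 0, 0, 0, 0, -1], [0.08, 0.18, 0, 0, 0, 0, -1], [0.08, 0.18, 0, 0, 0, 0, -1], [0.08, 0.18, 0, 0, 0, 0, -1], [0.05, 0.18, 0, 0, 0, 0, -1], [0.04, 0.18, 0, 0, 0, 0, -1], [0.03, 0.18, 0, 0, 0, 0, -1], [0, 0.18, 0, 0, 0, 0, -1], [0, 0.18, 0, 0, 0, 0, -1]]]'

```text
clock: 2.87
position: [0.5269, 0.0524, 0.2002]
eef_rot: [[0.956, 0.293, 0.001], [0.293, -0.956, 0.0], [0.001, 0.0, -1.0]]
force: [0.4, 0.3, -0.1]
grip_width: -0.0
grasp_force: 0.0
```

Run:
```python
from h import *
np.set_printoptions(precision=4,suppress=True)
o=robot.get_obs();print(o["clock"],np.array(o["position"]),np.array(o["eef_rot"]),np.array(o["joint_pos"]),o["grip_width"])
```

```text
2.8667 [0.5269 0.0524 0.2002] [[ 0.956   0.2933  0.0007]
 [ 0.2933 -0.956   0.0001]
 [ 0.0007  0.0001 -1.    ]] [ 0.4738  0.339  -0.755   1.8453  0.2645  1.0594 -1.6567] -3.947837872244443e-05
```

apply_moves --plan '[[[0, 0.005, 0, 0, 0, 0.0192, -1], [0, 0.005, 0, 0, 0, 0.0192, -1], [0, 0.005, 0, 0, 0, 0.0192, -1], [0, 0.005, 0, 0, 0, 0.0192, -1], [0, 0.005, 0, 0, 0, 0.0192, -1], [0, 0.005, 0, 0, 0, 0.0192, -1], [0, 0.005, 0, 0, 0, 0.0192, -1], [0, 0.005, 0, 0, 0, 0.0192, -1], [0, 0.005, 0, 0, 0, 0.0192, -1], [0, 0.005, 0, 0, 0, 0.0192, -1], [0, 0.005, 0, 0, 0, 0.0192, -1], [0, 0.005, 0, 0, 0, 0.0192, -1], [0, 0.005, 0, 0, 0, 0.0192, -1], [0, 0.005, 0, 0, 0, 0.0192, -1], [0, 0.005, 0, 0, 0, 0.0192, -1], [0, 0.005, 0, 0, 0, 0.0192, -1], [0, 0.005, 0, 0, 0, 0.0192, -1], [0, 0.005, 0, 0, 0, 0.0192, -1], [0, 0.005, 0, 0, 0, 0.0192, -1], [0, 0.005, 0, 0, 0, 0.0192, -1]]]'

```text
clock: 4.53
position: [0.5269, 0.0704, 0.2001]
eef_rot: [[-0.911, 0.413, 0.0], [0.413, 0.911, -0.0], [-0.0, -0.0, -1.0]]
force: [-0.7, -0.5, -0.8]
grip_width: -0.0
grasp_force: 0.0
```

apply_moves --plan '[[[0, 0, -0.08, 0, 0, 0.0192, -1], [0, 0, -0.08, 0, 0, 0.0192, -1], [0, 0, -0.08, 0, 0, 0.0192, -1], [0, 0, -0.08, 0, 0, 0.0192, -1], [0, 0, -0.08, 0, 0, 0.0192, -1], [0, 0, -0.08, 0, 0, 0.0192, -1], [0, 0, 0, 0, 0, 0.0192, -1], [0, 0, 0, 0, 0, 0, -1]]]'

```text
clock: 5.2
position: [0.526, 0.0703, 0.1027]
eef_rot: [[-0.914, -0.405, -0.002], [-0.405, 0.914, 0.001], [0.002, 0.001, -1.0]]
force: [0.0, -0.4, 0.5]
grip_width: 0.0002
grasp_force: 0.0
```

Run:
```python
from h import *
np.set_printoptions(precision=4,suppress=True)
o=robot.get_obs();print(o["clock"],np.array(o["position"]),np.array(o["eef_rot"]),np.array(o["joint_pos"]))
s=robot.snapshot("scene");cv2.imwrite("pics/c.png",cv2.resize(s["image"][150:330,200:440],(800,600),interpolation=3))
for p in ([.5269,.0724,.104],[.562,.058,.0624],[.5515,.083,.0804]): u=proj(s,p);print((u[0]-200)*800/240,(u[1]-150)*600/180)
```

```text
5.2 [0.526  0.0703 0.1027] [[-0.9142 -0.4052 -0.0025]
 [-0.4052  0.9142  0.0005]
 [ 0.0021  0.0015 -1.    ]] [ 0.7526  0.823  -1.3201  1.9161  0.8849  1.159   1.073 ]
374.6494869893621 280.1364838932517
323.92599224553675 354.0223163027042
372.20169226519715 341.3463795546292
```

View pics/c.png

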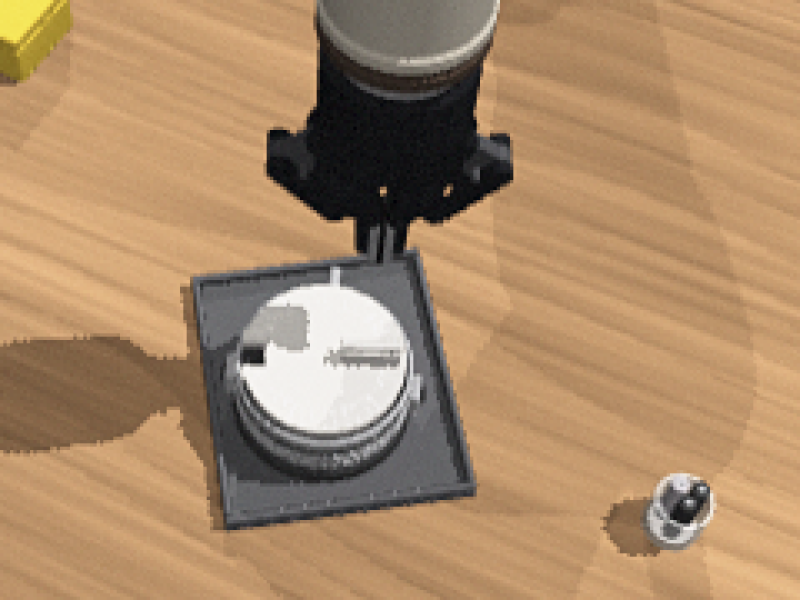

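Run:
```python
import numpy as np
a=np.radians(145-4.2*np.arange(21));P=30.5/200*np.c_[np.cos(a),np.sin(a)]
print(np.diff(P,axis=0).round(4).tolist())
```

```text
[[0.0067, 0.0089], [0.0074, 0.0084], [0.008, 0.0078], [0.0085, 0.0072], [0.009, 0.0066], [0.0095, 0.0059], [0.0099, 0.0052], [0.0102, 0.0045], [0.0105, 0.0037], [0.0108, 0.0029], [0.011, 0.0021], [0.0111, 0.0013], [0.0112, 0.0005], [0.0112, -0.0003], [0.0111, -0.0011], [0.011, -0.002], [0.0108, -0.0028], [0.0106, -0.0035], [0.0103, -0.0043], [0.01, -0.0051]]
```

apply_moves --plan '[[[0, 0, -0.06, 0, 0, 0, -1], [0, 0, -0.06, 0, 0, 0, -1], [0, 0, -0.055, 0, 0, 0, -1], [0, 0, 0, 0, 0, 0, -1], [0.0275, 0.0125, 0, 0, 0, 0, -1], [0.0275, 0.0125, 0, 0, 0, 0, -1], [0, 0, 0, 0, 0, 0, -1]]]'

```text
clock: 5.83
position: [0.5397, 0.0766, 0.0698]
eef_rot: [[-0.916, -0.401, 0.002], [-0.401, 0.916, 0.001], [-0.002, 0.0, -1.0]]
force: [-0.0, 0.7, 1.1]
grip_width: 0.0001
grasp_force: 0.0
```

apply_moves --plan '[[[0.0067, 0.0089, -0.01, 0, 0, -0.0117, -1], [0.0074, 0.0084, 0, 0, 0, -0.0117, -1], [0.008, 0.0078, 0, 0, 0, -0.0117, -1], [0.0085, 0.0072, 0, 0, 0, -0.0117, -1], [0.009, 0.0066, 0, 0, 0, -0.0117, -1], [0.0095, 0.0059, 0, 0, 0, -0.0117, -1], [0.01, 0.0052, 0, 0, 0, -0.0117, -1], [0.01, 0.0045, 0, 0, 0, -0.0117, -1], [0.0105, 0.0037, 0, 0, 0, -0.0117, -1], [0.0108, 0.0029, 0, 0, 0, -0.0117, -1], [0, 0, 0, 0, 0, 0, -1]]]'

```text
clock: 6.75
position: [0.5569, 0.0884, 0.0678]
eef_rot: [[-0.948, 0.319, 0.002], [0.319, 0.948, 0.0], [-0.002, 0.001, -1.0]]
force: [0.3, 0.4, 0.0]
grip_width: 0.0002
grasp_force: 0.0
```

Run:
```python
from h import *
s=robot.snapshot("scene");cv2.imwrite("pics/d.png",cv2.resize(s["image"][190:310,220:380],(800,600),interpolation=3))
```

```text
(no output)
```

View pics/d.png

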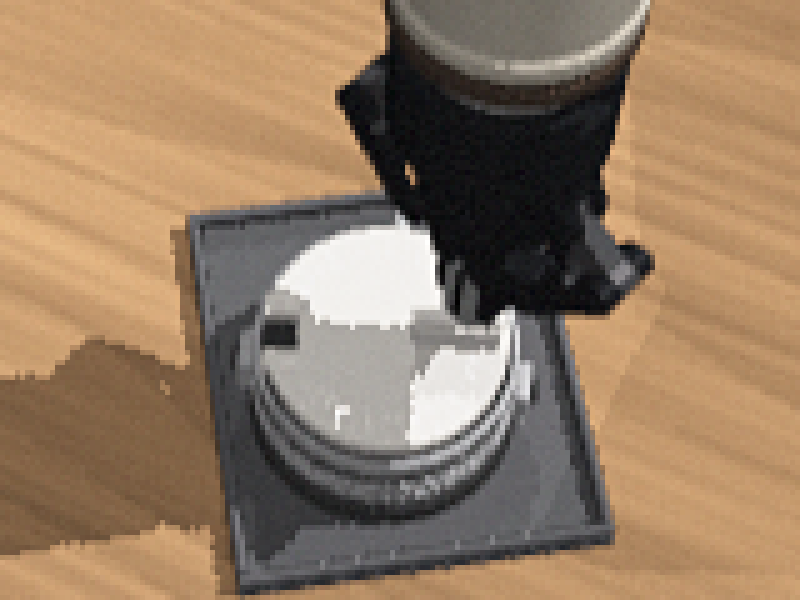

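Run:
```python
from h import *
np.set_printoptions(precision=4,suppress=True)
s=robot.snapshot("scene");o=robot.get_obs();p=o["position"];print(p,o["eef_rot"])
f=lambda u:[(u[0]-220)*5,(u[1]-190)*5]
print("tcp at",f(proj(s,p)))
for x,y in ((480,312),(470,300),(460,290),(460,312),(490,315),(440,330),(490,340),(470,335),(430,335)):
    px=[220+x/5,190+y/5];print((x,y),at_depth(s,px))
print("rib",[ (f(d["location"]),round(d["confidence"],2)) for d in robot.landmark_of("rib_top",s)])
```

```text
[0.5562 0.0881 0.0675] [[-0.9495  0.3139  0.0009]
 [ 0.3139  0.9495 -0.0001]
 [-0.0008  0.0002 -1.    ]]
tcp at [np.float64(463.6740587775958), np.float64(342.83681283644484)]
(480, 312) [0.5658 0.0955 0.1143]
(470, 300) [0.5668 0.0914 0.122 ]
(460, 290) [0.5666 0.0872 0.1258]
(460, 312) [0.5674 0.0884 0.1113]
(490, 315) [0.5654 0.0993 0.1144]
(440, 330) [0.5588 0.0789 0.0748]
(490, 340) [0.5526 0.0973 0.0712]
(470, 335) [0.5548 0.0898 0.0728]
(430, 335) [0.5605 0.0756 0.0711]
rib [([468.0000000000001, 317.0], 0.96)]
```

Run:
```python
from h import *
np.set_printoptions(precision=3,suppress=True)
for n in ("scene","top"):
    s=robot.snapshot(n);g=cv2.cvtColor(s["image"],6);d=s["depth"];Q=[]
    for r in range(100,330):
        for c in range(180,400):
            if d[r,c]>0:
                p=np.array(at_depth(s,[c,r]))
                if np.hypot(p[0]-.5566,p[1]-.0884)<.06 and p[2]>.068: Q.append([*p,g[r,c],c,r])
    Q=np.array(Q)
    for z in np.arange(.068,.2,.008):
        k=Q[(Q[:,2]>=z)&(Q[:,2]<z+.008)]
        if len(k): print(n,round(z,3),len(k),"x",k[:,0].min(),k[:,0].max(),"y",k[:,1].min(),k[:,1].max(),"gray",np.median(k[:,3]),"row",k[:,5].min(),k[:,5].max())
s=robot.snapshot("scene")
cv2.imwrite("pics/e.png",cv2.resize(s["image"][235:275,285:335],(800,640),interpolation=0)[:600])
```

```text
scene 0.068 50 x 0.5471789788982733 0.5630458344656657 y 0.06948873388163673 0.09887639770624276 gray 129.0 row 255.0 258.0
scene 0.076 42 x 0.5438101940444112 0.5610466247114196 y 0.06805358464969655 0.09899548149988724 gray 162.0 row 251.0 256.0
scene 0.092 1 x 0.563855606657808 0.563855606657808 y 0.09186815566246943 0.09186815566246943 gray 166.0 row 255.0 255.0
scene 0.1 14 x 0.5571201303522024 0.566959580066074 y 0.07419171774863842 0.09564785818316583 gray 97.5 row 246.0 255.0
scene 0.108 35 x 0.5564111745598281 0.5665895791672859 y 0.07437984213076251 0.10376206876866939 gray 79.0 row 245.0 254.0
scene 0.116 32 x 0.5559170341558027 0.5665076850507071 y 0.0729824847954088 0.10294975816735281 gray 63.5 row 242.0 252.0
scene 0.124 25 x 0.5569195005143698 0.5669681547838326 y 0.07311807152383265 0.10123947383796005 gray 53.0 row 241.0 250.0
scene 0.132 22 x 0.5627453357180947 0.5691129580434839 y 0.07963180140274823 0.10190595828778012 gray 47.0 row 242.0 248.0
scene 0.14 36 x 0.556424661102193 0.5706363023443239 y 0.05615455253512244 0.10156325114141251 gray 18.0 row 232.0 247.0
[... 406 characters left out ...]
0.5833784283569305 y 0.029583488261934715 0.13756257182233142 gray 16.0 row 212.0 252.0
scene 0.18 121 x 0.5461784462300318 0.585305216933646 y 0.030820610289795658 0.14091475594485622 gray 18.0 row 211.0 252.0
scene 0.188 198 x 0.5282837337238618 0.5855784122028491 y 0.029652557218318165 0.14768130906656302 gray 31.0 row 201.0 251.0
scene 0.196 99 x 0.5392651641039983 0.5790543928842153 y 0.040687871588607094 0.13785339676003722 gray 23.0 row 205.0 241.0
top 0.068 3 x 0.5426005342852487 0.542986760024001 y 0.09232821908005828 0.09647474637242667 gray 162.0 row 170.0 170.0
top 0.076 2 x 0.5430718440450065 0.5438979643439735 y 0.09576206317959982 0.09829253269332423 gray 160.5 row 169.0 169.0
```

View pics/e.png

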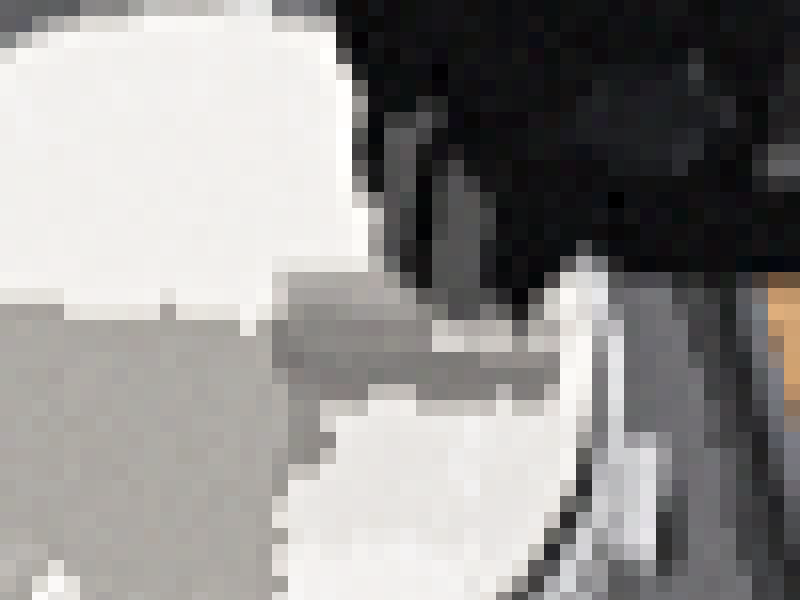

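apply_moves --plan '[[[-0.024, -0.015, 0, 0, 0, 0.0187, -1], [-0.024, -0.015, 0, 0, 0, 0.0187, -1], [-0.024, -0.015, 0, 0, 0, 0.0187, -1], [-0.024, -0.015, 0, 0, 0, 0.0187, -1], [-0.024, -0.015, 0, 0, 0, 0.0187, -1], [-0.02, -0.012, 0, 0, 0, 0.0187, -1], [0, 0, 0, 0, 0, 0, -1], [0, 0, -0.05, 0, 0, 0, -1], [0, 0, -0.05, 0, 0, 0, -1], [0, 0, 0, 0, 0, 0, -1]]]'

```text
clock: 7.88
position: [0.5267, 0.0698, 0.0447]
eef_rot: [[-0.928, -0.372, -0.003], [-0.372, 0.928, -0.001], [0.003, 0.0, -1.0]]
force: [-0.6, -0.8, -0.5]
grip_width: -0.0003
grasp_force: 0.0
```

```bash
cat > tip.py <<'E'
from h import *
def tip():
    s=robot.snapshot("scene");g=cv2.cvtColor(s["image"],6);d=s["depth"];Q=[];t=np.array(robot.get_obs()["position"])
    for r in range(180,300):
        for c in range(230,360):
            if d[r,c]>0 and g[r,c]<125:
                p=at_z(s,[c,r],0);T=np.array(s["cam_to_world"]);p=T[:3,:3]@(ray(s,[c,r])*d[r,c])+T[:3,3]
                if np.hypot(*(p-t)[:2])<.022 and p[2]>t[2]-.01: Q.append(p)
    Q=np.array(Q);print("tcp",t.round(4),"low z",np.sort(Q[:,2])[:12].round(4));
    for z in np.arange(.04,.15,.01):
        k=Q[(Q[:,2]>=z)&(Q[:,2]<z+.01)]
        if len(k): print(round(z,3),len(k),k.min(0).round(3),k.max(0).round(3))
    return s
E
python3 -c "
from tip import *
tip()"
```

```text
tcp [0.5269 0.0702 0.0455] low z [0.0829 0.0832 0.0836 0.0839 0.0844 0.0851 0.0852 0.0856 0.0864 0.0867
 0.0869 0.0869]
0.08 24 [0.527 0.062 0.083] [0.538 0.085 0.09 ]
0.09 34 [0.527 0.061 0.091] [0.54  0.085 0.1  ]
0.1 31 [0.528 0.061 0.1  ] [0.539 0.084 0.109]
0.11 46 [0.515 0.055 0.11 ] [0.542 0.092 0.12 ]
0.12 67 [0.521 0.053 0.12 ] [0.543 0.092 0.13 ]
0.13 39 [0.516 0.049 0.13 ] [0.545 0.091 0.14 ]
0.14 32 [0.532 0.064 0.141] [0.547 0.09  0.15 ]
```

apply_moves --plan '[[[0, 0, -0.03, 0, 0, 0, -1], [0, 0, -0.025, 0, 0, 0, -1], [0, 0, 0, 0, 0, 0, -1], [0.03, 0.012, 0, 0, 0, 0, -1], [0.03, 0.012, 0, 0, 0, 0, -1], [0, 0, 0, 0, 0, 0, -1]]]'

```text
clock: 8.43
position: [0.5409, 0.0759, 0.0362]
eef_rot: [[-0.928, -0.374, 0.0], [-0.374, 0.928, 0.001], [-0.001, 0.0, -1.0]]
force: [-0.8, 0.9, 0.5]
grip_width: 0.0001
grasp_force: 0.1
```

```bash
python3 -c "
from tip import *
s=tip();cv2.imwrite('pics/f.png',cv2.resize(s['image'][205:295,245:365],(800,600),interpolation=3))"
```

```text
tcp [0.5406 0.0758 0.0362] low z [0.0598 0.0611 0.0691 0.0708 0.0709 0.0712 0.0725 0.0766 0.0772 0.0778
 0.0784 0.0789]
0.05 1 [0.544 0.071 0.06 ] [0.544 0.071 0.06 ]
0.06 2 [0.543 0.07  0.061] [0.559 0.086 0.069]
0.07 11 [0.549 0.069 0.071] [0.562 0.087 0.079]
0.08 41 [0.54  0.064 0.08 ] [0.553 0.091 0.09 ]
0.09 34 [0.542 0.065 0.09 ] [0.552 0.091 0.1  ]
0.1 36 [0.53  0.066 0.101] [0.553 0.093 0.109]
0.11 67 [0.534 0.062 0.11 ] [0.556 0.097 0.12 ]
0.12 44 [0.533 0.055 0.12 ] [0.557 0.098 0.127]
0.13 24 [0.546 0.068 0.134] [0.561 0.095 0.14 ]
0.14 45 [0.548 0.068 0.14 ] [0.561 0.095 0.15 ]
```

View pics/f.png

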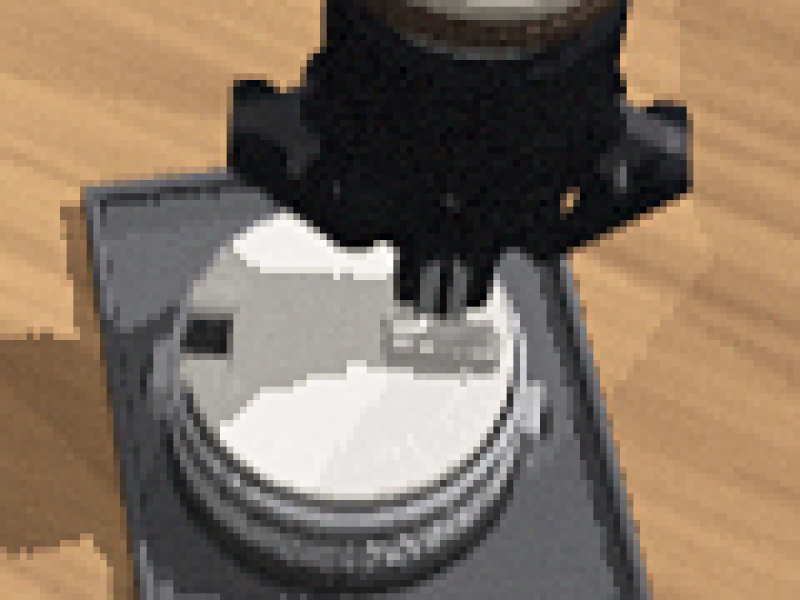

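apply_moves --plan '[[[0.0067, 0.0089, -0.014, 0, 0, -0.0117, -1], [0.0074, 0.0084, 0, 0, 0, -0.0117, -1], [0.008, 0.0078, 0, 0, 0, -0.0117, -1], [0.0085, 0.0072, 0, 0, 0, -0.0117, -1], [0.009, 0.0066, 0, 0, 0, -0.0117, -1], [0.0095, 0.0059, 0, 0, 0, -0.0117, -1], [0.01, 0.0052, 0, 0, 0, -0.0117, -1], [0.01, 0.0045, 0, 0, 0, -0.0117, -1], [0.0105, 0.0037, 0, 0, 0, -0.0117, -1], [0.0108, 0.0029, 0, 0, 0, -0.0117, -1], [0, 0, 0, 0, 0, 0, -1]]]'

```text
clock: 9.4
position: [0.5577, 0.0876, 0.0333]
eef_rot: [[-0.938, 0.347, -0.0], [0.347, 0.938, -0.0], [0.0, -0.001, -1.0]]
force: [-1.3, 0.3, -1.0]
grip_width: -0.0002
grasp_force: 0.7
```

```bash
cat > ang.py <<'E'
from h import *
s=robot.snapshot("scene");c=np.array([.5606,.0572])
for l in ("notch","rib_top","pin"):
    for d in robot.landmark_of(l,s)[:2]:
        q=at_z(s,d["location"],dict(notch=.0624,rib_top=.0804,pin=.055)[l])[:2]-c
        print(l,round(d["confidence"],2),q.round(4),np.hypot(*q).round(4),np.degrees(np.arctan2(q[1],q[0])).round(1))
E
python3 ang.py
```

```text
notch 0.97 [-0.0155 -0.0365] 0.0396 -113.0
rib_top 0.89 [0.0069 0.0295] 0.0303 76.8
rib_top 0.64 [0.0203 0.0069] 0.0214 18.7
pin 0.78 [-0.0381 -0.0103] 0.0395 -164.8
pin 0.37 [0.0069 0.2041] 0.2042 88.1
```

apply_moves --plan '[[[0.011, 0.0021, 0, 0, 0, -0.0117, -1], [0.0111, 0.0013, 0, 0, 0, -0.0117, -1], [0.0112, 0.0005, 0, 0, 0, -0.0117, -1], [0.0112, -0.0003, 0, 0, 0, -0.0117, -1], [0.0111, -0.0011, 0, 0, 0, -0.0117, -1], [0.011, -0.002, 0, 0, 0, -0.0117, -1], [0.0108, -0.0028, 0, 0, 0, -0.0117, -1], [0.0106, -0.0035, 0, 0, 0, -0.0117, -1], [0.0103, -0.0043, 0, 0, 0, -0.0117, -1], [0.01, -0.0051, 0, 0, 0, -0.0117, -1], [0, 0, 0, 0, 0, 0, -1]]]'

```text
clock: 10.52
position: [0.5797, 0.0848, 0.0333]
eef_rot: [[-0.464, 0.886, 0.0], [0.886, 0.464, 0.001], [0.0, 0.0, -1.0]]
force: [-0.9, 0.5, -0.4]
grip_width: 0.0001
grasp_force: 0.8
```

```bash
python3 ang.py; python3 -c "
from h import *
s=robot.snapshot('scene');cv2.imwrite('pics/g.png',cv2.resize(s['image'][205:295,245:365],(800,600),interpolation=3))"
```

```text
notch 0.93 [-0.0347 -0.0203] 0.0402 -149.7
rib_top 0.9 [0.0213 0.017 ] 0.0272 38.7
pin 0.75 [-0.0437 -0.011 ] 0.045 -165.8
```

View pics/g.png

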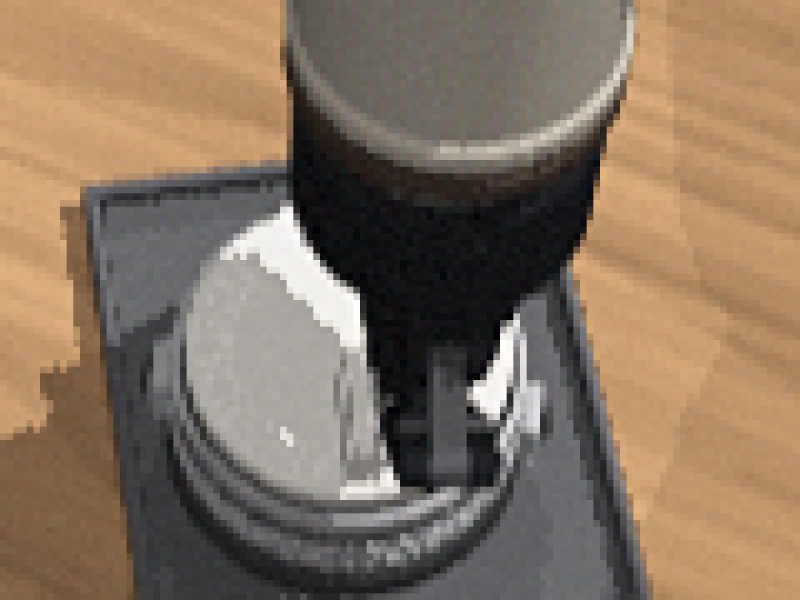

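apply_moves --plan '[[[0.0096, -0.0058, 0, 0, 0, -0.0117, -1], [0.0091, -0.0065, 0, 0, 0, -0.0117, -1], [0, 0, 0, 0, 0, 0, -1], [-0.013, 0.036, 0, 0, 0, 0, -1], [-0.013, 0.036, 0, 0, 0, 0, -1], [0, 0, 0.1, 0, 0, 0, -1], [0, 0.1, 0.15, 0, 0, 0, -1], [0, 0.15, 0.15, 0, 0, 0, -1], [0, 0.15, 0, 0, 0, 0, -1], [0, 0.15, 0, 0, 0, 0, -1], [0, 0, 0, 0, 0, 0, -1]]]'

```text
clock: 11.68
position: [0.5764, 0.2154, 0.1149]
eef_rot: [[-0.341, 0.94, 0.003], [0.94, 0.341, 0.006], [0.005, 0.005, -1.0]]
force: [-0.7, 0.3, 1.4]
grip_width: -0.0004
grasp_force: 0.0
```

```bash
python3 ang.py; python3 -c "
from h import *
s=robot.snapshot('scene');t=robot.snapshot('top')
A=cv2.resize(s['image'][210:290,250:360],(440*15//11,480),interpolation=3)[:, :400]
A=cv2.resize(s['image'][215:285,265:335],(400,400),interpolation=3)
B=cv2.resize(t['image'][125:195,225:295],(400,400),interpolation=3)
cv2.imwrite('pics/i.png',np.hstack([A,B]))
c=np.array([.5638,.0594])
for l in ('notch','rib_top','pin'):
    for d in robot.landmark_of(l,t)[:2]:
        q=at_z(t,d['location'],dict(notch=.0624,rib_top=.0804,pin=.055)[l])[:2]-c
        print('top',l,round(d['confidence'],2),q.round(4),np.hypot(*q).round(4),np.degrees(np.arctan2(q[1],q[0])).round(1))
"
```

```text
notch 0.72 [-0.035  -0.0086] 0.036 -166.2
rib_top 0.87 [0.0264 0.0092] 0.028 19.3
rib_top 0.4 [0.0198 0.2058] 0.2068 84.5
pin 0.91 [-0.0399 -0.0065] 0.0404 -170.8
```

View pics/i.png

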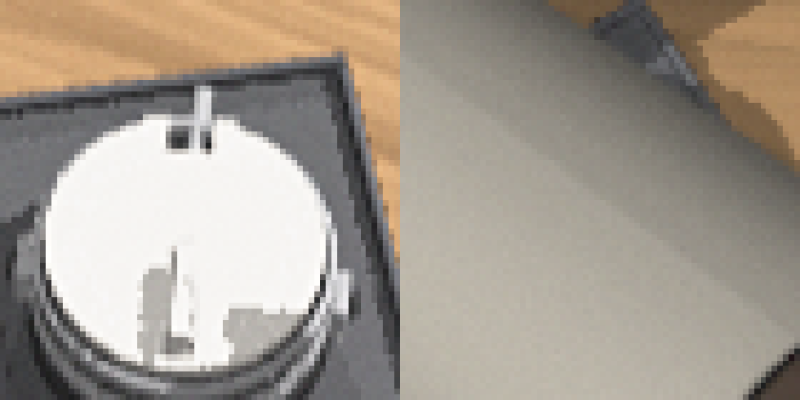

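apply_moves --plan '[[[0, -0.15, 0, 0, 0, 0, -1], [0, -0.15, 0, 0, 0, 0, -1], [0, -0.15, 0, 0, 0, -0.0117, -1], [0, -0.075, 0, 0, 0, 0, -1], [0, 0, -0.15, 0, 0, 0, -1], [0, 0, -0.15, 0, 0, 0, -1], [0, 0, -0.05, 0, 0, 0, -1], [0, 0, 0, 0, 0, 0, -1], [0, 0, 0, 0, 0, 0, -1]]]'

```text
clock: 12.88
position: [0.5779, 0.1013, 0.0429]
eef_rot: [[-0.261, 0.965, -0.001], [0.965, 0.261, 0.001], [0.001, -0.001, -1.0]]
force: [-0.2, 0.4, -0.3]
grip_width: 0.0
grasp_force: 0.0
```

apply_moves --plan '[[[0, 0, -0.045, 0, 0, 0, -1], [0.012, -0.034, 0, 0, 0, 0, -1], [0.012, -0.034, 0, 0, 0, 0, -1], [0.005, -0.017, 0, 0, 0, 0, -1], [0.005, -0.017, 0, 0, 0, 0, -1], [0, 0, 0, 0, 0, 0, -1], [0, 0, 0, 0, 0, 0, -1]]]'

```text
clock: 13.47
position: [0.5852, 0.08, 0.034]
eef_rot: [[-0.26, 0.966, 0.0], [0.966, 0.26, -0.0], [-0.0, 0.0, -1.0]]
force: [-0.1, -0.4, -0.0]
grip_width: 0.0001
grasp_force: 0.0
```

```bash
python3 ang.py
```

```text
notch 0.62 [-0.0378 -0.0042] 0.0381 -173.7
notch 0.16 [-0.041  -0.0119] 0.0427 -163.8
rib_top 0.85 [0.0316 0.0132] 0.0343 22.7
pin 0.82 [-0.0388 -0.0164] 0.0421 -157.1
```

apply_moves --plan '[[[-0.01, 0.036, 0, 0, 0, 0, -1], [-0.01, 0.036, 0, 0, 0, 0, -1], [0, 0, 0.1, 0, 0, 0, -1], [0, 0.1, 0.15, 0, 0, 0, -1], [0, 0.15, 0.15, 0, 0, 0, -1], [0, 0.15, 0, 0, 0, 0, -1], [0, 0.15, 0, 0, 0, 0, -1], [0, 0, 0, 0, 0, 0, -1], [0, 0, 0, 0, 0, 0, -1]]]'

```text
clock: 14.42
position: [0.5795, 0.2084, 0.1137]
eef_rot: [[-0.266, 0.964, 0.0], [0.964, 0.266, 0.002], [0.001, 0.001, -1.0]]
force: [0.1, -0.8, 0.2]
grip_width: -0.0003
grasp_force: 0.0
```

```bash
python3 ang.py; python3 -c "
from h import *
s=robot.snapshot('scene');g=cv2.cvtColor(s['image'],6)
print(g[228:246,290:308]); print(robot.get_obs()['position'])
for l,p in (('collar',[.5606,.0572,.0624]),): print(proj(s,p))
for a in (-160,-165,-170):
    u=np.array([np.cos(np.radians(a)),np.sin(np.radians(a))]);c=np.array([.5606,.0572])
    print(a,'pin r36/50/66',[np.round(proj(s,[*(c+r*u),.055]),1) for r in (.037,.05,.065)],'notch r35/48',[np.round(proj(s,[*(c+r*u),.0624]),1) for r in (.035,.048)])
"
```

```text
notch 0.83 [-0.0324 -0.0085] 0.0335 -165.3
rib_top 0.85 [0.0231 0.0092] 0.0249 21.7
[[166 166 149 125 129 130 123 109 108 111 100 103 101 100  92  82  79  71]
 [112 105 108 102 101  97  98  88  79  89  95  70  45  52  49  52  52  58]
 [ 83  77  64  54  55  52  49  45  48 137 180 164  91  76  72  81  79  88]
 [ 57  48  76  79  74  76  79  77  68 178 223 232 130 103 108 104 104 108]
 [ 86  79 107 106 106 107 109 105  88 184 220 221 113 102 104 104 106 103]
 [107 105 101 100 100  98 102 100  89 189 225 216 105 103 102 104 107 105]
 [100 104  98 143 173 145 117 100 109 189 226 216 101 108 105 109 107 109]
 [116 143 138 231 244 233 216 161 174 202 226 211 120 119 110 109 112 110]
 [210 230 229 250 249 249 252 194 192 212 213 201 175 177 161 203 179 177]
 [251 248 248 247 245 248 241 118 142 208 214 169 179 191 200 255 243 245]
 [247 244 245 244 246 250 227  79 159 212 229 143  96 104 156 251 248 248]
 [246 245 245 247 247 252 174  57 166 219 229 126  80  80 186 250 246 246]
 [246 245 246 247 242 251 125  75 185 223 222  68  34  36 230 248 246 245]
 [245 246 245 244 238 249 205 204 233 238
[... 178 characters left out ...]
 245]
 [245 244 245 245 244 244 245 245 244 245 245 245 245 245 246 246 245 246]
 [244 244 245 244 245 244 245 245 244 244 245 245 245 244 245 244 245 245]]
[0.58105042 0.20265396 0.11263238]
[np.float64(297.09963058684934), np.float64(255.4738155476993)]
-160 pin r36/50/66 [array([298.4, 241. ]), array([298.8, 235.4]), array([299.4, 229.1])] notch r35/48 [array([298.4, 240. ]), array([298.9, 234.4])]
-165 pin r36/50/66 [array([300. , 241.1]), array([301. , 235.7]), array([302.1, 229.5])] notch r35/48 [array([299.9, 240.2]), array([301. , 234.6])]
-170 pin r36/50/66 [array([301.5, 241.5]), array([303.1, 236.1]), array([304.8, 230. ])] notch r35/48 [array([301.4, 240.5]), array([303., 235.])]
```

apply_moves --plan '[[[0, -0.15, 0, 0, 0, 0, -1], [0, -0.15, 0, 0, 0, 0, -1], [0.015, -0.15, 0, 0, 0, 0, -1], [0.015, -0.15, 0, 0, 0, 0, -1], [0, -0.09, 0, 0, 0, 0, -1], [0, 0, -0.1, 0, 0, 0, -1], [0, 0, -0.1, 0, 0, 0, -1], [0, 0, -0.08, 0, 0, 0, -1], [0, 0, 0, 0, 0, 0, -1], [0, 0, 0, 0, 0, 0, -1]]]'

```text
clock: 15.5
position: [0.586, 0.066, 0.0563]
eef_rot: [[-0.26, 0.966, -0.002], [0.966, 0.26, 0.0], [0.001, -0.002, -1.0]]
force: [0.5, -0.2, -0.0]
grip_width: -0.0001
grasp_force: 0.0
```

```bash
python3 -c "
from tip import *
tip()"
```

```text
tcp [0.5869 0.0666 0.0573] low z [0.0568 0.0685 0.0715 0.0723 0.0736 0.075  0.0777 0.0778 0.1149 0.1157
 0.1314 0.1318]
0.05 1 [0.605 0.079 0.057] [0.605 0.079 0.057]
0.06 1 [0.607 0.069 0.068] [0.607 0.069 0.068]
0.07 6 [0.606 0.067 0.071] [0.607 0.071 0.078]
0.11 2 [0.59  0.058 0.115] [0.594 0.078 0.116]
0.13 13 [0.591 0.059 0.131] [0.602 0.082 0.14 ]
0.14 14 [0.596 0.074 0.142] [0.606 0.082 0.15 ]
```

Descend to about 1 mm past expected contact, watching force.

apply_moves --plan '[[[0, 0, -0.02, 0, 0, 0, -1], [0, 0, -0.02, 0, 0, 0, -1], [0, 0, -0.015, 0, 0, 0, -1], [0, 0, -0.01, 0, 0, 0, -1], [0, 0, 0, 0, 0, 0, -1], [0, 0, 0, 0, 0, 0, -1]]]'

```text
clock: 16.05
position: [0.5873, 0.0666, 0.0444]
eef_rot: [[-0.26, 0.965, 0.001], [0.965, 0.26, 0.0], [0.0, 0.001, -1.0]]
force: [1.6, 0.2, 2.1]
grip_width: -0.0001
grasp_force: 1.1
```

apply_moves --plan '[[[0, 0, -0.01, 0, 0, 0, -1], [0, 0, -0.01, 0, 0, 0, -1], [0, 0, 0, 0, 0, 0, -1], [0, 0, 0, 0, 0, 0, -1]]]'

```text
clock: 16.38
position: [0.5877, 0.0666, 0.0409]
eef_rot: [[-0.26, 0.966, 0.002], [0.966, 0.26, 0.0], [-0.0, 0.002, -1.0]]
force: [0.4, 1.1, 6.7]
grip_width: 0.0
grasp_force: 3.7
```

apply_moves --plan '[[[0, 0, -0.01, 0, 0, 0, -1], [0, 0, -0.01, 0, 0, 0, -1], [0, 0, 0, 0, 0, 0, -1], [0, 0, 0, 0, 0, 0, -1]]]'

```text
clock: 16.72
position: [0.5892, 0.067, 0.0398]
eef_rot: [[-0.26, 0.965, 0.004], [0.966, 0.26, -0.001], [-0.002, 0.004, -1.0]]
force: [-3.7, -0.7, 25.7]
grip_width: 0.0002
grasp_force: 13.1
```

```bash
python3 -c "
from h import *
s=robot.snapshot('scene');g=cv2.cvtColor(s['image'],6);T=np.array(s['cam_to_world'])
print(robot.get_obs()['force'],robot.get_obs()['position'])
Z=[]
for r in range(240,275):
  for c in range(275,296):
    if g[r,c]>150 and s['depth'][r,c]>0: Z.append((T[:3,:3]@(ray(s,[c,r])*s['depth'][r,c])+T[:3,3])[2])
print(len(Z),np.percentile(Z,[10,50,90]).round(4))
print(g[228:246,290:308])
"
```

```text
[-4.51872126 -1.16980621 26.35673671] [0.58918196 0.06703664 0.0397941 ]
350 [0.0526 0.0542 0.0558]
[[36 38 36 33 43 69 69 88 89 91 92 90 93 90 85 89 91 73]
 [40 37 32 42 40 36 32 32 34 45 43 42 41 46 35 31 41 33]
 [32 33 38 32 34 41 40 39 36 41 41 36 39 41 37 42 54 34]
 [19 30 41 41 34 32 33 34 36 48 38 33 44 42 36 37 37 35]
 [23 23 44 38 35 41 45 44 39 39 33 40 36 35 46 39 28 35]
 [21 10 21 19 26 44 43 46 43 42 41 46 41 47 38 34 24 30]
 [16 19 21 14 17 11 10 14 28 25 22 28 27 22 19 16 19 17]
 [20 15 16 18 13 16 20 22 17 21 20 21 21 22 14 20 15 24]
 [15 18 19 19 18 15 22 22 13 16 19 21 20 23 21 27 25 35]
 [22 12 20 11 25 17 17 24 13 16 17 16 22 19 23 27 22 25]
 [14 11 16 13 17 20 23 17 19 20 17 19 16  9 17 19 13 18]
 [20 17 18 18 24 19 23 22 20 21 15 19 15 16 15 16 20 22]
 [15 21 18 17 17 19 18 20 26 24 14 22 17 21 17 17 21 25]
 [13 20 20 13 17 14 20 19 16 23 20 18 13  9 18 19 13 18]
 [14 20 17  9 18 12 14 12 18 17 15 14 20 17 11 20 16 18]
 [21 18 18 14 19 19 13 18 16 15 19 19 20 15 18 21 21 18]
 [17 22 18 16 21 15 15 17 14 17 19 11 10 12 15 17 20 22]
 [18 15 13 21 15 15 18 12 19 20 15 18 15 17 17 12 18 23]]
```

apply_moves --plan '[[[0, 0, 0.02, 0, 0, 0, -1], [0, 0, 0.05, 0, 0, 0, -1], [0, 0, 0.15, 0, 0, 0, -1], [0, 0, 0.15, 0, 0, 0, -1], [0, 0.1, 0.15, 0, 0, 0, -1], [0, 0.15, 0, 0, 0, 0, -1], [0, 0.15, 0, 0, 0, 0, -1], [0, 0.15, 0, 0, 0, 0, -1], [0, 0, 0, 0, 0, 0, -1], [0, 0, 0, 0, 0, 0, -1]]]'

```text
clock: 17.6
position: [0.5856, 0.1788, 0.1401]
eef_rot: [[-0.265, 0.964, -0.001], [0.964, 0.265, 0.001], [0.001, -0.001, -1.0]]
force: [1.0, -1.1, -0.7]
grip_width: -0.0001
grasp_force: 0.0
```

```bash
python3 -c "
from h import *
s=robot.snapshot('scene');g=cv2.cvtColor(s['image'],6);T=np.array(s['cam_to_world'])
o=robot.get_obs();print(o['force'],o['position'])
Z=[]
for r in range(243,275):
  for c in range(280,300):
    if g[r,c]>185 and s['depth'][r,c]>0: Z.append((T[:3,:3]@(ray(s,[c,r])*s['depth'][r,c])+T[:3,3])[2])
print(len(Z),np.percentile(Z,[10,50,90]).round(4))
cv2.imwrite('pics/j.png',cv2.resize(s['image'][205:325,245:405],(800,600),interpolation=3))
"
```

```text
[-0.04455755 -0.8055956  -0.85898994] [0.58618405 0.17650401 0.13970169]
515 [0.0528 0.0546 0.0567]
```

View pics/j.png

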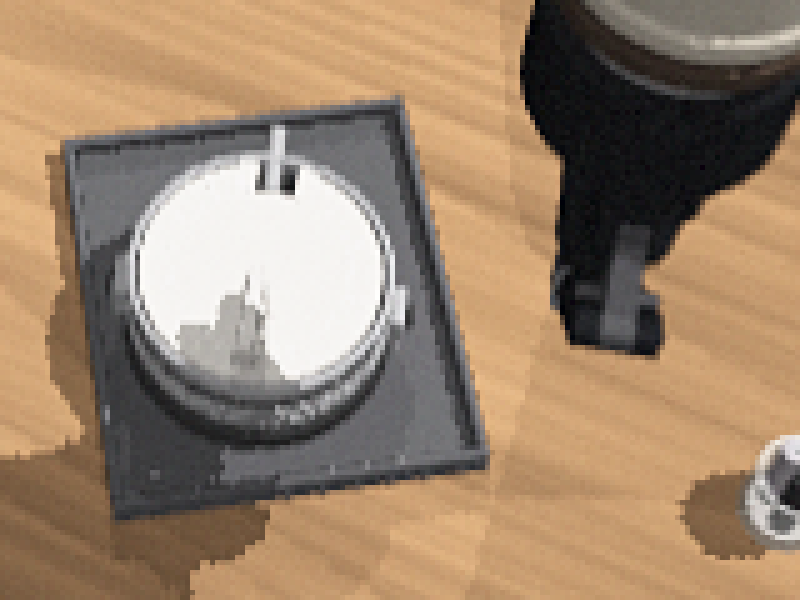

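The cap sits flush inside the collar ring. The pin (275, 160) shows through the notch (255–298, 180), the hand is clear at (615, 330), and the cup is standing at (775, 490).

```bash
python3 -c "
from cell import robot
print(robot.close_job())"
```

```text
the job is handed in; nothing more can be done
None
```

The headlamp is closed and the job is handed in: the notch is over the pin, the cap reads about 8 mm lower (fully home), and the hand is clear; the hand-in returned no verdict, and I did not re-measure the box, bulb and cup.

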